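# Push a tight tube insert up out of its dry block

## Robot

A 7-joint arm with a two-finger parallel gripper is mounted at the origin on a cart in front of the work surface, level with it; the furniture and walls round the work are solid. World frame = base frame: x ahead of the robot, y to its left, z up, the work surface at z = 0. Lengths are in m, angles in rad, forces in N, time in s.
With the tool pointing down it reaches from about 0.4 to 0.925 m from the base axis. Payload 4.1 kg.
Tool frame: the origin (TCP) lies on the front face of the gripper's body, between the roots of the fingers; the fingertips stand 73 mm ahead of it and the grasp point (between the pads) lies 54 mm ahead of it; z points along the fingers, y is the line along which they close (so a half turn about z gives the same grasp; the last joint's range is limited). The gripper opens to 85 mm and grips with 20 to 120 N. Pads are 22 mm wide; open, the fingers measure 114 mm over their backs; the gripper's body (76 mm by 85 mm) begins 54 mm behind the grasp point. The pads swing forward as they close: fully open they stand 13 mm farther back than shut.
Start: joints at [1.217, 0.398, 0.045, 1.537, -0.019, 1.207, -0.051], TCP at [0.164, -0.629, 0.304] pointing down, gripper open.
Joint ranges: [-2.82, 2.82], [-0.49, 2.23], [-1.37, 1.46], [0, 2.46], [-1.36, 4.5], [0.23, 2], [-2.94, 2.94]. Speed limits (rad/s): [2.57, 2.57, 3.14, 3.14, 3.14, 3.14, 3.14].

## Interface

Orientations are given as a rotation vector (axis times angle).
In Python, from station import arm gives the robot as it stands.
- The arm moves only by the tool arm_command, never from a script. Its argument "deltas" is text: rows parted by semicolons, each of 7 numbers parted by spaces: the shift along the world's x, y, z in mm, then the turn, a rotation vector about the world's x, y, z in degrees, then the closure, from -1 (fully open) to 1 (shut). A call has 1 to 20 rows; each row shifts and turns the commanded pose from where the row before left it; what a row does not reach is not made up. A row lasts 1/10 s, in which the tool goes at most 50 mm and 8.59 degrees, less where a joint would pass 70% of its speed; a pose out of reach is approached as far as the arm can. A call with a gripper value outside its range is refused whole. The fingers move at their own pace and stop on an object; the grip force is fixed at half the most. Time passes only in rows, so rows that do not move let the fingers close. It gives the time, the measured TCP pose, the force, the opening and the grip force at its end, in the units of the state.
- arm.observe(): the state, without advancing time (a new reading comes with each control period).
- arm.get_image(name): name is "side" or "top"; returns (picture, depth): 420x560x3 uint8, red, green, blue; 420x560 float32, m along the optical axis (not along the pixel's ray), 0 where there is no reading.
- arm.camera_info(name): a dict with "mtx" (3x3 intrinsics, pixels), "R" (3x3) and "t" (3): a world point X has camera coordinates R X + t. Camera axes: x right, y down, z forward; pixel columns grow to the right and rows downward; lengths in m; the calibration is good to about 2 mm. A picture is of the moment at which its call begins. camera_info takes no time and is no camera call.
- arm.finish_job(): hands the job in; it is judged then, once.
The state is a dict: "time_s": time; "joints": joint angles; "joint_vel": joint speeds; "tau": joint torques, N m; "position": TCP position; "tcp_rot": TCP orientation; "force": force on the tool from outside, world axes, zero at the start; "moment": the same for the moment, N m; "grip_width": opening from 0.0 (shut) to 1.0 (fully open); "grasp_force": force on a finger pad.
Only numpy, scipy, OpenCV 4.12 (cv2) and the standard library are available. Lean on these libraries where they do the work, as an engineer would, in place of code of your own. Each camera call takes 0.05 s, during which the arm holds its last target. There are 200 camera calls.

## Task

The round tube insert sits flush and tight in the dry block, so there is nothing to grip. Take the C-shaped lifter, reach under the block with it, feel for the access hole in the bottom plate without forcing anything, push the insert up until the spring catches in the bore snap in under it and it stays up, and stand the lifter back upright on its foot where it stood. Then pull the insert out and stand it upright in the middle of the square ceramic board; leave the flask, the wash bottle and the beaker alone.

Things in the scene. Friction and masses are not known exactly. Their poses are not given: they have to be found in the camera images.
- dry_block: Dry block, fixed: aluminium block 92 mm deep (x) by 150 mm wide (y) by 50 mm high, on four 14 mm legs centred at x +-36, y +-64 mm. Origin on the worktop under the middle of its round bore, z up; the front faces its own -x, roughly to the robot. Top at z = 134 mm, underside 84 mm. Pressing it or its bottom plate with more than 45 N spoils it.
- block_top (a point): Centre of the bore's mouth in the dry block's top, 134 mm above the worktop. The bore is 61.5 mm wide and goes right through the block; below, the bottom plate closes it.
- plate_under (a point): On the bore's axis, on the underside of the dry block's bottom plate, 76 mm above the worktop. Steel, 8 mm thick, 56 x 118 mm (block's x, y). It has one round 18 mm access hole on the block's x = 0 line, but it was screwed on through slots: the hole's centre may lie anywhere within 16 mm of this point along the block's y, to either side, hidden from above. It must be felt for.
- block_front (a point): Middle of the dry block's front, at the level of the bottom plate's underside: below this it is open between the front legs (114 mm clear) down to the worktop, and this is where the lifter's foot goes in, along the block's +x. A tip that meets the plate stops at 76 mm above the worktop; in the hole it goes 8 mm higher, to the insert's underside.
- insert: Tube insert: solid aluminium cylinder, 60 mm in diameter, 50 mm high, about 0.3 kg, seven dark 12 mm tube bores in its top; its lowest 4 mm are stepped in to 53 mm, leaving a shoulder. Origin at the centre of its underside, z up. It starts in the dry block's bore on the bottom plate (underside 84 mm above the worktop), top flush. Three spring catches in the bore wall press on its side.
- insert_top (a point): Centre of the insert's flat top, 50 mm above its underside. Pushing the insert up takes about 5 to 20 N; let go too early, it sinks back. Pushed up by 31 to 34 mm the spring catches have snapped in under its shoulder: let down gently, it stays with its top 26 to 29 mm above the block and can be gripped round its side and pulled out. Over 38 mm it comes out of guidance and may tip.
- lifter: Lifter: C-shaped steel push-up tool, 210 mm high, about 0.35 kg, standing loose on its foot. Origin on the foot's underside, straight below pin and handle, z up; the C lies in its x-z plane. Foot: plate 94 mm long (x -78 to +16 mm), 46 mm wide, 8 mm thick. In use its +x points along the dry block's +x: foot under the block, crossbar over the block's top.
- lifter_grip (a point): Point to grip the lifter: in its black handle, a block 34 mm (x) by 22 mm (y) by 44 mm high (z = 166 to 210 mm); this point is on the axis 189 mm above the foot's underside. Close the fingers along the lifter's y.
- lifter_spine (a point): Middle of the lifter's upright spine, a 12 mm round bar at its x = -66 mm, from the foot up to a crossbar (154 to 166 mm above the foot's underside) that leads over the pin to the handle. Free depth between pin axis and spine 60 mm; free height between pin top and crossbar 100 mm: keep the pin top within 7 mm of the plate when moving in and out, so that the crossbar clears the raised insert.
- lifter_tip (a point): Top of the lifter's pin, 54 mm above the foot's underside: an upright round pin 10 mm in diameter, rising 46 mm from the foot, straight below the handle. It is what pushes the insert up.
- board: Square ceramic board 100 x 100 x 8 mm with a hole of about 35 mm in its middle, lying loose on the worktop. Origin at the centre of its underside, z up. The insert covers the hole and rests on the board, its underside 8 mm above the worktop.
- flask: Conical glass flask 64 mm wide, 106 mm high, a bystander. Origin at the centre of its underside.
- wash: White wash bottle with a bent red spout, 67 x 104 x 181 mm, a bystander. Origin on its underside.
- beaker: Small glass beaker 54 x 60 x 63 mm, a bystander. Origin at the centre of its underside.
There are look-alikes about, which are no part of the job. Leave any orange or red look-alike of the insert alone.

How it is judged:
By the outcome, as a careful person would: the job done as asked, in the order asked, and still so for the second after the job is handed in, with the robot touching nothing.
It also fails if it takes over 72 s, if anything falls off the work surface, if the arm or the gripper's body presses on something with over 40 N, if the wrist force passes 120 N, or if a joint passes its speed limit or range.

## Working session

There is one attempt and no reset: what is moved stays moved. The work goes in short steps, Python scripts to look and compute and a tool call to move; the robot and the scene stay as the last step left them, time stands still between calls to the robot, and variables do not carry over. Pictures are saved under pics/ and viewed, at most 10 in all, crops included, and the job is handed in when it is done.

Besides the shell and the picture viewer there is one more tool, called after "Emit:" by a JSON object that holds its "fn" and its "kwargs". arm_command: Moves the arm, as the interface text tells. Its arguments: {"type":"object","properties":{"deltas":{"type":"string"}},"required":["deltas"]}

```bash
mkdir -p pics
cat > h.py <<'E'
import numpy as np, cv2
from station import arm
def grab(n):
    im,d=arm.get_image(n); c=arm.camera_info(n); K,R,t=[np.array(c[k],float) for k in("mtx","R","t")]
    v,u=np.mgrid[0:420,0:560]; ray=np.stack([u,v,np.ones_like(u)],-1)@np.linalg.inv(K).T
    X=(ray*d[...,None]-t.ravel())@R   # R^T(x-t)
    X[d==0]=np.nan
    return im,d,X,(K,R,t.ravel())
def save(n,im): cv2.imwrite("pics/"+n,cv2.cvtColor(im,cv2.COLOR_RGB2BGR))
E
python3 - <<'E'
from h import *
for n in("top","side"):
    im,d,X,c=grab(n); save(n+"1.png",im); np.savez(n+"1.npz",im=im,X=X)
    print(n,-c[1].T@c[2],c[0][0,0])
print(arm.observe())
E
```

```text
top [0.37009636 0.03201457 1.35326196] 401.44441133182966
side [-0.24994018 -0.55610798  1.23139772] 424.8638296791093
{'time_s': 0.1, 'joints': array([ 1.21699622,  0.39913138,  0.04504477,  1.53776967, -0.0187056 ,
        1.20689032, -0.05068576]), 'joint_vel': array([-1.34045201e-03, -4.03080945e-03,  1.07658981e-03, -2.60160056e-03,
        2.82359561e-04, -5.53467556e-05, -2.19982801e-04]), 'tau': array([ 3.25151508e-03, -4.76264119e+01,  1.36997357e+00, -2.54946935e+01,
        1.18332251e-02,  5.11025733e-03,  1.54130754e-05]), 'position': array([ 0.16375034, -0.6285751 ,  0.3029518 ]), 'tcp_rot': array([-3.11437967e+00, -3.99116739e-01,  5.43020941e-04]), 'force': array([-0.5799086 , -0.47078198,  0.99628202]), 'moment': array([ 0.02547437, -0.01976944,  0.00761033]), 'grasp_force': 0.0, 'grip_width': 0.9946148083033036}
```

View pics/top1.png

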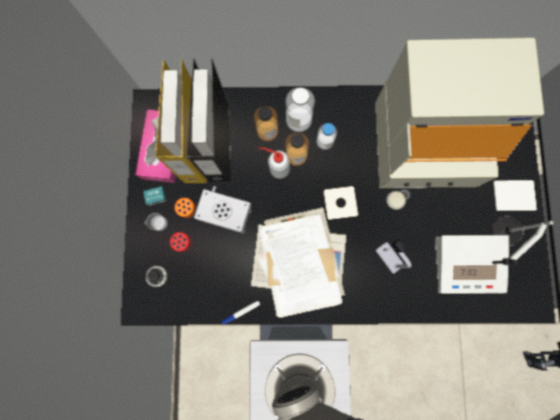

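View pics/side1.png

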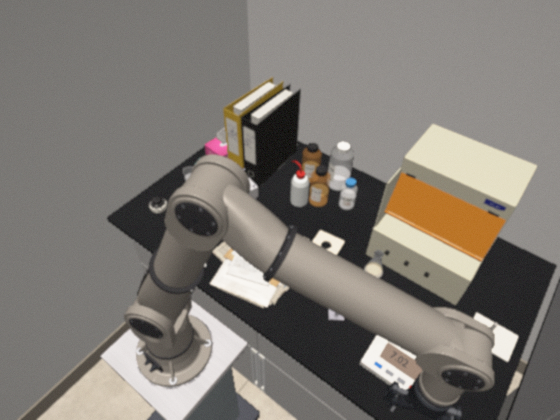

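Top view: the dry block with the grey insert is at (222,210). The look-alikes are orange (184,207) and red (179,241), both on the worktop. The lifter is at (393,257), the board at (341,203), the wash bottle at (278,163) and the flask near (398,200). I choose the grey insert in the block, and will check it in a crop.

Run:
```python
from h import *
z=np.load("top1.npz"); im,X=z["im"],z["X"]
a=cv2.resize(im[175:240,180:265],(800,612),interpolation=cv2.INTER_CUBIC)[:,:]
b=cv2.resize(im[230:280,365:420],(660,600),interpolation=cv2.INTER_CUBIC)
save("crop1.png",np.hstack([cv2.resize(a,(420,322)),cv2.resize(b,(354,322))]))
def blob(name,r,lo,hi):
    u0,u1,v0,v1=r; x=X[v0:v1,u0:u1]; m=(x[...,2]>lo)&(x[...,2]<hi)
    p=x[m]; q=p[:,:2].astype(np.float32)*1000
    n,l,st,ce=cv2.connectedComponentsWithStats(m.astype(np.uint8)); k=1+np.argmax(st[1:,4]); q=x[l==k][:,:2].astype(np.float32)*1000
    print(name,len(q),"med z",np.median(x[l==k][:,2]).round(4),"mean",q.mean(0).round(1),"rect",cv2.minAreaRect(q))
blob("block",(185,262,178,240),.125,.145)
blob("handle",(365,420,230,282),.19,.23)
blob("crossbar",(365,420,230,282),.14,.225)
blob("foot",(365,420,230,282),.004,.015)
blob("board",(318,365,180,222),.004,.014)
blob("flask",(375,412,185,215),.03,.12)
for n,u,v in(("insert",222,211),("bk",156,275),("bk2",157,222),("orange",184,207),("red",179,241),("papers",295,265),("wash",279,165),("binder",205,130),("oven",440,185)): print(n,X[v,u].round(3))
```

```text
block 1440 med z 0.1337 mean [558.7 234.5] rect ((559.4362182617188, 234.995849609375), (150.5323944091797, 92.67173767089844), 73.03231048583984)
handle 107 med z 0.2083 mean [ 439.2 -283.9] rect ((439.4257507324219, -285.2383117675781), (34.03515625, 21.304609298706055), 32.626853942871094)
crossbar 203 med z 0.1963 mean [ 426.1 -292.5] rect ((417.4892272949219, -299.28179931640625), (86.12850952148438, 21.304609298706055), 32.626853942871094)
foot 329 med z 0.0079 mean [ 414.7 -302.5] rect ((414.6518859863281, -304.250732421875), (93.69634246826172, 53.655513763427734), 34.93692398071289)
board 691 med z 0.0077 mean [ 600.8 -147.3] rect ((599.8645629882812, -145.39068603515625), (100.06720733642578, 109.91893005371094), 6.680782318115234)
flask 208 med z 0.062 mean [ 603.9 -329.4] rect ((605.7019653320312, -332.1754150390625), (48.360084533691406, 44.72714614868164), 43.690311431884766)
insert [0.556 0.235 0.134]
bk [0.363 0.463 0.041]
bk2 [0.537 0.471 0.028]
orange [0.584 0.376 0.05 ]
red [0.472 0.39  0.044]
papers [0.391 0.011 0.036]
wash [0.7   0.059 0.131]
binder [0.755 0.257 0.304]
oven [ 0.65  -0.473  0.039]
```

View pics/crop1.png

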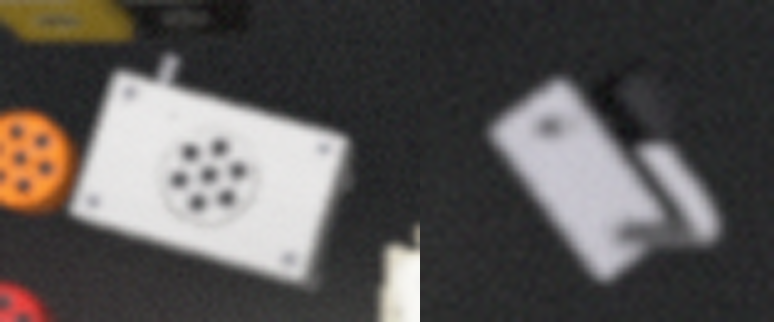

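The crop confirms it. The grey seven-hole insert is flush in the block's middle (crop 208,175, about px 222,210). The lifter stands with its handle at the upper right and its spine at the lower right. I get the block at (559,235) with yaw -17°, and the lifter at (440,-286) with yaw about 33.5°. Next I move above the lifter.

Emit:
{"fn": "arm_command", "kwargs": {"deltas": "15 15 10 0 0 0 -1;28 36 5 0 0 2 -1;28 36 5 0 0 2 -1;28 36 5 0 0 2 -1;28 36 5 0 0 2 -1;28 36 5 0 0 2 -1;28 36 0 0 0 2 -1;28 36 0 0 0 2 -1;28 36 0 0 0 2 -1;28 36 0 0 0 2 -1;9 4 0 0 0 1 -1;0 0 0 0 0 0 -1;0 0 0 0 0 0 -1;0 0 0 0 0 0 -1"}}

```text
time_s: 1.5
position: [0.4384, -0.2879, 0.3386]
tcp_rot: [3.009, 0.902, -0.002]
force: [0.1, 0.1, 0.2]
grip_width: 1.0
grasp_force: 0.0
```

Emit:
{"fn": "arm_command", "kwargs": {"deltas": "2 2 -20 0 0 0 -1;0 0 -25 0 0 0 -1;0 0 -25 0 0 0 -1;0 0 -15 0 0 0 -1;0 0 -8 0 0 0 -1;0 0 0 0 0 0 -1;0 0 0 0 0 0 -1;0 0 0 0 0 0 0.3;0 0 0 0 0 0 1;0 0 0 0 0 0 1;0 0 0 0 0 0 1;0 0 0 0 0 0 1;0 0 0 0 0 0 1;0 0 0 0 0 0 1"}}

```text
time_s: 2.9
position: [0.4425, -0.2842, 0.2464]
tcp_rot: [3.006, 0.908, 0.002]
force: [1.9, -0.9, 0.6]
grip_width: 0.248
grasp_force: 59.5
```

Emit:
{"fn": "arm_command", "kwargs": {"deltas": "0 0 10 0 0 0 1;0 0 30 0 0 0 1;0 0 40 0 0 0 1;0 0 40 0 0 0 1;2 20 0 0 0 -2 1;4 38 0 0 0 -4 1;5 38 0 0 0 -4 1;5 38 0 0 0 -4 1;5 38 0 0 0 -4 1;5 38 0 0 0 -4 1;5 38 0 0 0 -4 1;0 38 0 0 0 -4 1;0 38 0 0 0 -4 1;0 38 0 0 0 -4 1;-5 38 0 0 0 -4 1;-5 38 0 0 0 -4 1;-4 38 0 0 0 -4 1;0 38 0 0 0 -4 1;0 38 0 0 0 0 1;0 36 0 0 0 0 1"}}

```text
time_s: 4.9
position: [0.458, 0.3048, 0.3655]
tcp_rot: [3.09, -0.556, -0.002]
force: [0.4, 0.1, -2.0]
grip_width: 0.248
grasp_force: 59.2
```

Emit:
{"fn": "arm_command", "kwargs": {"deltas": "0 0 0 0 0 0 1;0 0 0 0 0 0 1;0 0 0 0 0 0 1"}}

```text
time_s: 5.2
position: [0.459, 0.3024, 0.3653]
tcp_rot: [3.089, -0.558, -0.001]
force: [1.0, -0.6, -3.3]
grip_width: 0.247
grasp_force: 59.8
```

Run:
```python
from h import *
o=arm.observe(); print(o["position"],o["tcp_rot"],o["force"])
im,d,X,c=grab("top"); im2,d2,X2,c2=grab("side")
save("top2.png",np.vstack([cv2.resize(im[150:310,140:340],(500,400)),]))
save("both2.png",np.hstack([cv2.resize(im[160:300,150:290],(400,400)),cv2.resize(im2[100:300,120:320],(400,400))]))
np.savez("s2.npz",im=im,X=X,im2=im2,X2=X2)
```

```text
[0.45899888 0.30235657 0.36533656] [ 3.08893948e+00 -5.58232382e-01 -9.98999958e-04] [ 1.01782493 -0.57774224 -3.34068919]
```

View pics/both2.png

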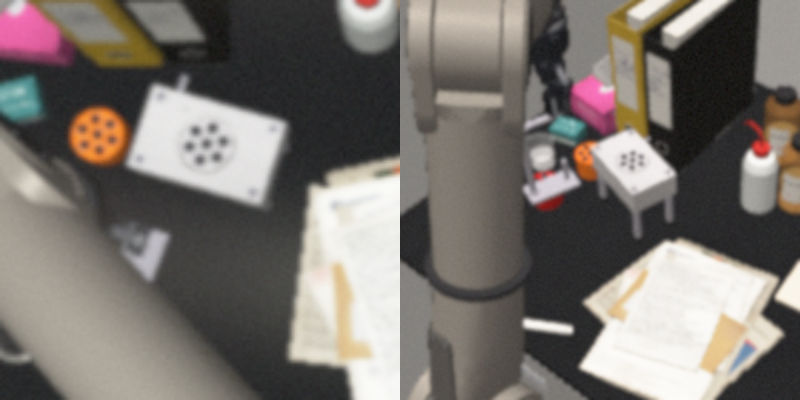

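Top crop: the lifter's foot is partly hidden at (140,250), and the block is unobstructed. Side crop: the foot with pin hangs at (550,185), left of the block and clear of it. I will measure the pin and foot relative to the TCP in the side point cloud.

Run:
```python
import numpy as np, cv2
z=np.load("s2.npz"); 
for key in("X","X2"):
    X=z[key]; T=np.array([.459,.3024]); D=X[...,:2]-T
    th=np.radians(-20.5); ex=np.array([np.cos(th),np.sin(th)]); ey=np.array([-ex[1],ex[0]])
    a=D@ex*1000; b=D@ey*1000; zz=X[...,2]*1000
    m=(a>-90)&(a<30)&(abs(b)<35)
    for lo,hi in((112,135),(135,150),(150,165),(165,185)):
        k=m&(zz>lo)&(zz<hi)
        if k.sum()>3: 
            q=np.c_[a[k],b[k]].astype(np.float32); print(key,lo,hi,k.sum(),"a",q[:,0].min().round(1),q[:,0].max().round(1),"b",q[:,1].min().round(1),q[:,1].max().round(1),"z",np.median(zz[k]).round(1), zz[k].max().round(1))
            p=q[(abs(q[:,0])<12)]; 
            if lo>130 and len(p): print("   pin front mean",p.mean(0).round(1),len(p))
            if lo==112: print("   ",cv2.minAreaRect(q))
t=np.load("top1.npz")["X"][178:240,185:262]; m=(t[...,2]>.125)&(t[...,2]<.145); q=t[m][:,:2]; q=q-q.mean(0); w,v=np.linalg.eigh(q.T@q); print("block long axis",np.degrees(np.arctan2(v[1,1],v[0,1])))
```

```text
X 112 135 125 a -39.7 12.4 b -24.8 15.0 z 126.6 134.0
    ((-13.519003868103027, -4.8670654296875), (39.645545959472656, 51.97557067871094), 89.40862274169922)
X2 112 135 237 a -83.7 10.0 b -28.1 24.6 z 128.2 134.9
    ((-36.875648498535156, -2.589448928833008), (93.03657531738281, 51.539485931396484), 3.1150598526000977)
X2 135 150 21 a -80.0 -1.2 b -11.6 -1.6 z 142.1 148.3
   pin front mean [-6.1 -3.5] 8
X2 150 165 17 a -77.5 -2.4 b -10.4 -0.2 z 158.1 164.5
   pin front mean [-6.9 -4.6] 9
X2 165 185 24 a -76.7 -1.3 b -12.7 3.1 z 173.2 183.4
   pin front mean [-6.2 -3.7] 8
block long axis 73.0484747531039
```

Emit:
{"fn": "arm_command", "kwargs": {"deltas": "3 -18 -20 0 0 3.5 1;0 -20 -25 0 0 0 1;0 0 -25 0 0 0 1;0 0 -20 0 0 0 1;0 0 -11 0 0 0 1;0 0 0 0 0 0 1;0 0 0 0 0 0 1;0 0 0 0 0 0 1"}}

```text
time_s: 6.1
position: [0.4625, 0.2665, 0.2663]
tcp_rot: [-3.106, 0.462, -0.003]
force: [-0.2, -0.1, -2.7]
grip_width: 0.248
grasp_force: 59.9
```

Emit:
{"fn": "arm_command", "kwargs": {"deltas": "0 -2 -3 0 0 0 1;10 -3 0 0 0 0 1;15 -4.6 0 0 0 0 1;15 -4.6 0 0 0 0 1;15 -4.6 0 0 0 0 1;15 -4.6 0 0 0 0 1;15 -4.6 0 0 0 0 1;10 -3 0 0 0 0 1;5.5 -1.6 0 0 0 0 1;0 0 0 0 0 0 1;0 0 0 0 0 0 1;0 0 0 0 0 0 1"}}

```text
time_s: 7.3
position: [0.5616, 0.234, 0.262]
tcp_rot: [3.108, -0.459, -0.001]
force: [-0.3, -0.7, -3.0]
grip_width: 0.253
grasp_force: 60.0
```

Emit:
{"fn": "arm_command", "kwargs": {"deltas": "1 0 2 0 0 0 1;0 0 1 0 0 0 1;0 0 1 0 0 0 1;0 0 1 0 0 0 1;0 0 1 0 0 0 1;0 0 1 0 0 0 1;0 0 1 0 0 0 1;0 0 0 0 0 0 1"}}

```text
time_s: 8.1
position: [0.5632, 0.2332, 0.2689]
tcp_rot: [3.107, -0.461, -0.001]
force: [1.3, 0.8, -10.1]
grip_width: 0.248
grasp_force: 58.9
```

Emit:
{"fn": "arm_command", "kwargs": {"deltas": "0 0 -3 0 0 0 1;1.8 5.7 0 0 0 0 1;0 0 0 0 0 0 1;0 0 2 0 0 0 1;0 0 1 0 0 0 1;0 0 1 0 0 0 1;0 0 0 0 0 0 1"}}

```text
time_s: 8.8
position: [0.5653, 0.239, 0.2713]
tcp_rot: [-3.107, 0.462, -0.001]
force: [0.4, 0.2, -3.4]
grip_width: 0.249
grasp_force: 59.9
```

Emit:
{"fn": "arm_command", "kwargs": {"deltas": "0 0 1 0 0 0 1;0 0 1 0 0 0 1;0.6 1.9 0 0 0 0 1;0 0 0 0 0 0 1;0 0 0 0 0 0 1"}}

```text
time_s: 9.3
position: [0.5657, 0.2411, 0.2729]
tcp_rot: [3.107, -0.461, -0.0]
force: [0.2, -0.1, -3.1]
grip_width: 0.247
grasp_force: 60.0
```

Emit:
{"fn": "arm_command", "kwargs": {"deltas": "0 0 2 0 0 0 1;0 0 2 0 0 0 1;0 0 2 0 0 0 1;0 0 2 0 0 0 1;0 0 2 0 0 0 1;0 0 2 0 0 0 1;0 0 2 0 0 0 1;0 0 0 0 0 0 1"}}

```text
time_s: 10.1
position: [0.5656, 0.241, 0.2872]
tcp_rot: [3.107, -0.461, -0.0]
force: [0.9, 1.8, -10.6]
grip_width: 0.248
grasp_force: 59.0
```

Emit:
{"fn": "arm_command", "kwargs": {"deltas": "0 0 2 0 0 0 1;0 0 2 0 0 0 1;0 0 2 0 0 0 1;0 0 2 0 0 0 1;0 0 2 0 0 0 1;0 0 2 0 0 0 1;0 0 2 0 0 0 1;0 0 2 0 0 0 1;0 0 2 0 0 0 1;0 0 2 0 0 0 1;0 0 0 0 0 0 1;0 0 0 0 0 0 1"}}

```text
time_s: 11.3
position: [0.566, 0.241, 0.3076]
tcp_rot: [-3.107, 0.462, -0.002]
force: [0.7, -0.0, -7.2]
grip_width: 0.247
grasp_force: 59.6
```

Emit:
{"fn": "arm_command", "kwargs": {"deltas": "0 0 1 0 0 0 1;0 0 0.5 0 0 0 1;0 0 0 0 0 0 1;0 0 -1.5 0 0 0 1;0 0 -2 0 0 0 1;0 0 -2 0 0 0 1;0 0 -2 0 0 0 1;0 0 -2 0 0 0 1;0 0 -2 0 0 0 1;0 0 0 0 0 0 1"}}

```text
time_s: 12.3
position: [0.5657, 0.2409, 0.2968]
tcp_rot: [3.107, -0.462, -0.0]
force: [0.4, -0.5, -4.1]
grip_width: 0.244
grasp_force: 59.9
```

Run:
```python
from h import *
o=arm.observe(); print(o["position"],o["force"])
for n in("top","side"):
    im,d,X,c=grab(n); D=X[...,:2]-[.559,.235]
    k=(np.hypot(D[...,0],D[...,1])<.033)&(X[...,2]>.12)&(X[...,2]<.17)
    print(n,k.sum(),np.percentile(X[...,2][k],[5,50,95]) if k.any() else "")
```

```text
[0.56573024 0.24085746 0.29684863] [ 0.35255463 -0.51691122 -4.06702708]
top 0 
side 233 [0.13321601 0.15890468 0.16424006]
```

Emit:
{"fn": "arm_command", "kwargs": {"deltas": "0 0 -4 0 0 0 1;0 0 -6 0 0 0 1;0 0 -6 0 0 0 1;0 0 -6 0 0 0 1;0 0 -6 0 0 0 1;0 0 -3.5 0 0 0 1;0 0 0 0 0 0 1;0 0 0 0 0 0 1"}}

```text
time_s: 13.2
position: [0.5658, 0.241, 0.2655]
tcp_rot: [-3.108, 0.461, -0.0]
force: [-0.7, 0.3, -2.8]
grip_width: 0.253
grasp_force: 59.9
```

Emit:
{"fn": "arm_command", "kwargs": {"deltas": "-5 1.5 0 0 0 0 1;-10 3.1 0 0 0 0 1;-15 4.6 0 0 0 0 1;-15 4.6 0 0 0 0 1;-15 4.6 0 0 0 0 1;-15 4.6 0 0 0 0 1;-15 4.6 0 0 0 0 1;-15 4.6 0 0 0 0 1;-5 1.5 0 0 0 0 1;0 0 0 0 0 0 1;0 0 0 0 0 0 1;0 0 30 0 0 0 1;0 0 40 0 0 0 1;0 0 30 0 0 0 1;0 0 0 0 0 0 1;0 0 0 0 0 0 1"}}

```text
time_s: 14.8
position: [0.4565, 0.2742, 0.3654]
tcp_rot: [-3.107, 0.464, -0.001]
force: [0.0, -0.1, -4.5]
grip_width: 0.249
grasp_force: 59.9
```

Run:
```python
from h import *
for n in("top","side"):
    im,d,X,c=grab(n); D=X[...,:2]-[.559,.235]
    k=(np.hypot(D[...,0],D[...,1])<.06)&(X[...,2]>.15)&(X[...,2]<.175)
    p=X[k]; print(n,k.sum(),np.median(p,0).round(4),p.mean(0).round(4),cv2.minEnclosingCircle(p[:,:2].astype(np.float32)*1000))
```

```text
top 304 [0.5584 0.2344 0.1596] [0.5584 0.2344 0.1594] ((558.5407104492188, 235.45608520507812), 30.18366050720215)
side 179 [0.5527 0.232  0.1606] [0.5535 0.2327 0.1599] ((556.7619018554688, 234.6920928955078), 32.81187057495117)
```

The insert stays up, with its top at 160 mm and centre at (558.5,235). Now I return the lifter.

Emit:
{"fn": "arm_command", "kwargs": {"deltas": "0 -15 0 0 0 0 1;4 -33 0 0 0 2 1;5 -36 0 0 0 4 1;5 -36 0 0 0 4 1;5 -36 0 0 0 4 1;5 -36 0 0 0 4 1;5 -36 0 0 0 4 1;0 -36 0 0 0 4 1;0 -36 0 0 0 4 1;0 -36 0 0 0 4 1;-5 -36 0 0 0 4 1;-5 -36 0 0 0 4 1;-5 -36 0 0 0 4 1;-5 -36 0 0 0 4 1;-5 -36 0 0 0 4 1;-5 -30 0 0 0 0.3 1;-6 -12 0 0 0 0 1;0 0 0 0 0 0 1;0 0 0 0 0 0 1;0 0 0 0 0 0 1"}}

```text
time_s: 16.9
position: [0.4496, -0.281, 0.3652]
tcp_rot: [-2.973, -1.012, -0.001]
force: [-0.0, -0.0, -2.8]
grip_width: 0.252
grasp_force: 60.0
```

Emit:
{"fn": "arm_command", "kwargs": {"deltas": "-7 -3.2 -20 0 0 -4.2 1;0 0 -30 0 0 0 1;0 0 -30 0 0 0 1;0 0 -20 0 0 0 1;0 0 -10 0 0 0 1;0 0 -5 0 0 0 1;0 0 0 0 0 0 1;0 0 0 0 0 0 1"}}

```text
time_s: 17.7
position: [0.4426, -0.2867, 0.2517]
tcp_rot: [3.009, 0.898, 0.003]
force: [-0.1, -0.8, -4.2]
grip_width: 0.251
grasp_force: 60.0
```

Emit:
{"fn": "arm_command", "kwargs": {"deltas": "0 2.2 -2 0 0 0 1;0 0 -1.5 0 0 0 1;0 0 -1 0 0 0 1;0 0 -0.5 0 0 0 1;0 0 -0.5 0 0 0 1;0 0 0 0 0 0 1"}}

```text
time_s: 18.3
position: [0.4423, -0.2844, 0.2463]
tcp_rot: [3.01, 0.897, 0.002]
force: [-0.7, 0.2, 5.5]
grip_width: 0.253
grasp_force: 61.2
```

Emit:
{"fn": "arm_command", "kwargs": {"deltas": "0 0 0 0 0 0 0.2;0 0 0 0 0 0 -0.2;0 0 0 0 0 0 -1;0 0 0 0 0 0 -1;0 0 0 0 0 0 -1;0 0 0 0 0 0 -1;0 0 0 0 0 0 -1;0 0 20 0 0 0 -1;0 0 35 0 0 0 -1;0 0 40 0 0 0 -1;2 30 10 0 0 -4 -1;4 40 0 0 0 -6 -1;4 40 0 0 0 -6 -1;4 40 0 0 0 -6 -1;4 40 0 0 0 -6 -1;4 40 0 0 0 -6 -1;8 40 0 0 0 -6 -1;8 40 0 0 0 -6 -1;8 40 0 0 0 -4 -1;8 40 0 0 0 0 -1"}}

```text
time_s: 20.3
position: [0.4958, 0.1072, 0.3501]
tcp_rot: [3.107, -0.461, 0.001]
force: [-0.0, -1.4, 0.5]
grip_width: 1.0
grasp_force: 0.0
```

Run:
```python
from h import *
o=arm.observe(); print(o["position"],o["tcp_rot"])
im,d,X,c=grab("top")
def rect(name,r,lo,hi):
    u0,u1,v0,v1=r; x=X[v0:v1,u0:u1]; m=((x[...,2]>lo)&(x[...,2]<hi)).astype(np.uint8)
    n,l,st,ce=cv2.connectedComponentsWithStats(m); q=x[l==1+np.argmax(st[1:,4])][:,:2].astype(np.float32)*1000; print(name,len(q),q.mean(0),cv2.minAreaRect(q))
rect("handle",(365,420,230,282),.19,.23)
rect("foot",(365,420,230,282),.004,.015)
x=X[180:222,318:365]; b=im[180:222,318:365]
print("board hi",cv2.minAreaRect(x[(b.min(-1)>150)&(x[...,2]<.02)][:,:2].astype(np.float32)*1000))
q=x[(b.max(-1)<90)]; h=q[np.hypot(*(q[:,:2]-[.6,-.147]).T)<.03]; print("hole",len(h),h.mean(0))
```

```text
[0.49580889 0.10721638 0.35014867] [ 3.10725121e+00 -4.60848640e-01  1.14156113e-03]
handle 112 [ 438.97488 -283.75092] ((439.7176818847656, -285.930908203125), (33.743377685546875, 23.232067108154297), 34.1186408996582)
foot 324 [ 414.8701  -301.13217] ((414.62664794921875, -303.3901672363281), (93.19999694824219, 48.64405059814453), 35.37632751464844)
board hi ((596.7486572265625, -129.453369140625), (111.70579528808594, 136.02821350097656), 6.426531791687012)
hole 53 [ 6.02176999e-01 -1.47040314e-01 -5.17069531e-04]
```

The lifter stands where it was, within 1–2 mm. The board's middle is about (601,-147). Next I go to the insert.

Emit:
{"fn": "arm_command", "kwargs": {"deltas": "15 32 0 0 0 0 -1;16 32 -10 0 0 0 -1;16 32 -20 0 0 0 -1;14 28 -20 0 0 0 -1;0 0 -30 0 0 0 -1;0 0 -25 0 0 0 -1;0 0 0 0 0 0 -1;0 0 0 0 0 0 -1;0 0 0 0 0 0 -1"}}

```text
time_s: 21.25
position: [0.5576, 0.2299, 0.2468]
tcp_rot: [-3.106, 0.459, -0.004]
force: [-0.4, -0.1, -0.0]
grip_width: 1.001
grasp_force: 0.0
```

Emit:
{"fn": "arm_command", "kwargs": {"deltas": "1 5 -10 0 0 0 -1;0 0 -15 0 0 0 -1;0 0 -12 0 0 0 -1;0 0 -6 0 0 0 -1;0 0 0 0 0 0 -1;0 0 0 0 0 0 -1;0 0 0 0 0 0 0;0 0 0 0 0 0 1;0 0 0 0 0 0 1;0 0 0 0 0 0 1;0 0 0 0 0 0 1;0 0 0 0 0 0 1;0 0 0 0 0 0 1"}}

```text
time_s: 22.55
position: [0.5583, 0.235, 0.2029]
tcp_rot: [-3.107, 0.459, -0.002]
force: [-0.5, 0.1, 6.2]
grip_width: 0.682
grasp_force: 63.8
```

Emit:
{"fn": "arm_command", "kwargs": {"deltas": "0 0 2 0 0 0 1;0 0 4 0 0 0 1;0 0 5 0 0 0 1;0 0 6 0 0 0 1;0 0 8 0 0 0 1;0 0 10 0 0 0 1;0 0 10 0 0 0 1;0 0 20 0 0 0 1;0 0 30 0 0 0 1;0 0 0 0 0 0 1;0 0 0 0 0 0 1"}}

```text
time_s: 23.65
position: [0.5578, 0.2346, 0.2977]
tcp_rot: [-3.108, 0.459, -0.002]
force: [-0.2, -0.4, -3.7]
grip_width: 0.684
grasp_force: 65.0
```

Run:
```python
from h import *
o=arm.observe(); print(o["position"],o["tcp_rot"],o["force"],o["grip_width"])
im,d,X,c=grab("side"); im2,*_=grab("top")
save("both3.png",np.hstack([cv2.resize(im[80:280,150:350],(400,400)),cv2.resize(im2[140:300,150:310],(400,400))]))
np.save("s3.npy",X)
```

```text
[0.55775615 0.23463821 0.29766555] [-3.10785980e+00  4.59039515e-01 -1.71424900e-03] [-0.19285683 -0.36843114 -3.65730993] 0.6842764196065005
```

View pics/both3.png

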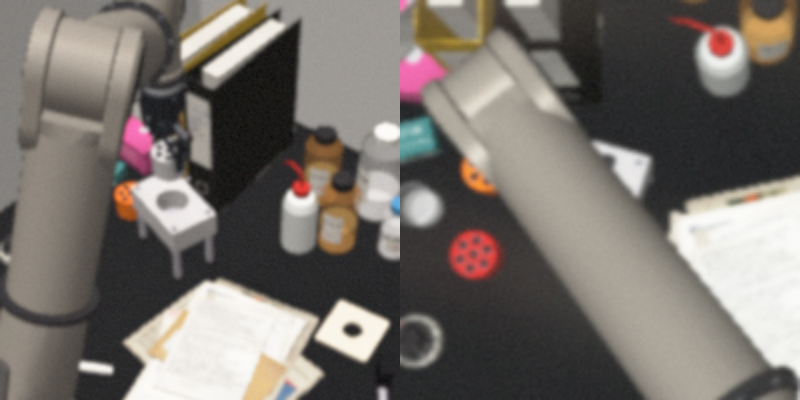

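Side crop: the insert is out and held upright at (165,155), and the bore is empty. I carry it to the board, passing in front of the wash bottle.

Emit:
{"fn": "arm_command", "kwargs": {"deltas": "-5 -15 5 0 0 0 1;-10 -30 0 0 0 0 1;-10 -35 0 0 0 0 1;-10 -35 0 0 0 0 1;0 -35 0 0 0 0 1;0 -35 0 0 0 0 1;0 -35 0 0 0 0 1;8 -35 0 0 0 0 1;15 -35 0 0 0 0 1;18 -35 0 0 0 0 1;18 -30 -10 0 0 0 1;14 -20 -20 0 0 0 1;5 -7 -30 0 0 0 1;0 0 -30 0 0 0 1;0 0 -30 0 0 0 1;0 0 -30 0 0 0 1;0 0 0 0 0 0 1;0 0 0 0 0 0 1;0 0 0 0 0 0 1"}}

```text
time_s: 25.65
position: [0.6018, -0.1477, 0.1538]
tcp_rot: [3.107, -0.459, 0.005]
force: [-0.4, -0.2, -2.8]
grip_width: 0.681
grasp_force: 65.7
```

Run:
```python
from h import *
o=arm.observe(); print(o["position"],o["tcp_rot"],o["force"],o["grip_width"])
im,d,X,c=grab("side"); im2,d2,X2,c2=grab("top")
save("both4.png",np.hstack([cv2.resize(im[190:290,270:370],(400,400)),cv2.resize(im2[160:260,290:390],(400,400))]))
```

```text
[ 0.60176577 -0.14772974  0.15381824] [ 3.10749276 -0.45932562  0.00469271] [-0.3935391  -0.18970937 -2.79850891] 0.6813837431455139
```

View pics/both4.png

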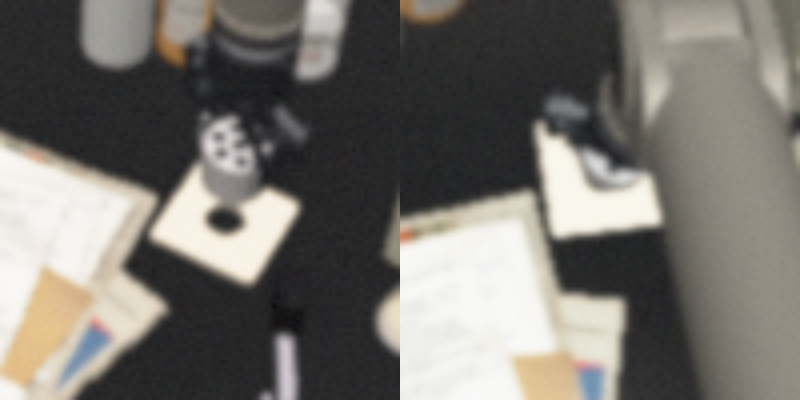

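Side crop: the insert hangs upright over the board (230,150), with the hole below it at (225,218). I lower it.

Emit:
{"fn": "arm_command", "kwargs": {"deltas": "-1 0 -15 0 0 0 1;0 0.5 -15 0 0 0 1;0 0 -10 0 0 0 1;0 0 -5 0 0 0 1;0 0 -3 0 0 0 1;0 0 -2 0 0 0 1;0 0 -1 0 0 0 1;0 0 -1 0 0 0 1;0 0 0 0 0 0 1"}}

```text
time_s: 26.65
position: [0.6001, -0.1468, 0.1011]
tcp_rot: [3.107, -0.459, 0.001]
force: [-3.2, 0.5, 3.4]
grip_width: 0.683
grasp_force: 66.5
```

Emit:
{"fn": "arm_command", "kwargs": {"deltas": "0 0 0 0 0 0 0.2;0 0 0 0 0 0 -0.2;0 0 0 0 0 0 -0.6;0 0 0 0 0 0 -1;0 0 0 0 0 0 -1;0 0 0 0 0 0 -1;0 0 0 0 0 0 -1;0 0 10 0 0 0 -1;0 0 25 0 0 0 -1;0 0 40 0 0 0 -1;0 0 40 0 0 0 -1;0 0 40 0 0 0 -1;-5 30 20 0 0 0 -1;-10 40 0 0 0 0 -1;-10 40 0 0 0 0 -1;-10 40 0 0 0 0 -1;-10 40 0 0 0 0 -1;-10 40 0 0 0 0 -1;0 0 0 0 0 0 -1;0 0 0 0 0 0 -1"}}

```text
time_s: 28.65
position: [0.5445, 0.0845, 0.2758]
tcp_rot: [3.108, -0.454, 0.002]
force: [-0.2, -0.5, -0.1]
grip_width: 1.003
grasp_force: 0.0
```

Run:
```python
from h import *
im,d,X,c=grab("side"); im2,d2,X2,c2=grab("top")
save("both5.png",np.hstack([cv2.resize(im[170:320,270:420],(400,400)),cv2.resize(im2[160:290,300:430],(400,400))]))
x=X2[175:225,315:368]; k=(x[...,2]>.045)&(x[...,2]<.08); print("insert",k.sum(),np.median(x[k],0),cv2.minEnclosingCircle(x[k][:,:2].astype(np.float32)*1000))
k=(x[...,2]>.003)&(x[...,2]<.08); print("board",cv2.minAreaRect(x[k][:,:2].astype(np.float32)*1000),arm.observe()["position"])
```

```text
insert 270 [ 0.599793   -0.14602645  0.05786326] ((600.959228515625, -146.3701934814453), 30.18582534790039)
board ((610.352783203125, -148.20584106445312), (180.4425811767578, 173.0772247314453), 89.19184875488281) [0.54510521 0.08190088 0.27526744]
```

View pics/both5.png

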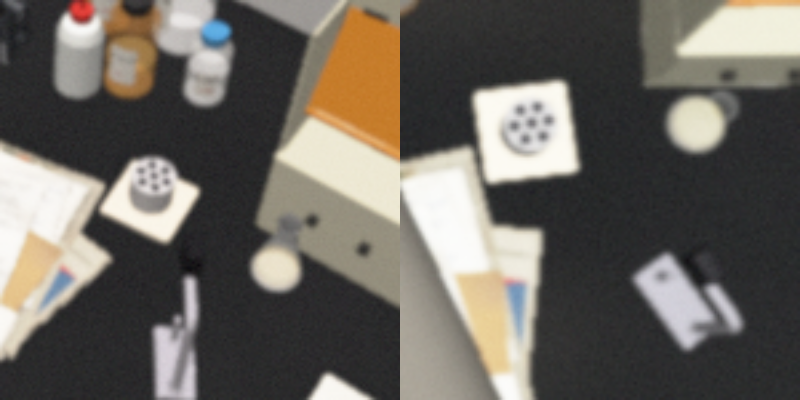

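The insert stands upright in the middle of the board, top at 58 mm (right crop 528,127). The lifter stands on its foot (690,300), and the flask is untouched (695,122).

```bash
python3 -c "
from station import arm; print(arm.finish_job())"
```

```text
the job is handed in; nothing more can be done
None
```

The job is handed in at about 29 s of the 72 s allowed. The insert was pushed up until the catches held it, then pulled out and stood upright in the middle of the ceramic board. The lifter is back on its foot within 1–2 mm of where it stood, and the arm never came near the flask, wash bottle or beaker.

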